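# Seat a leak-test cover with four T nuts

## Task

The blue test cover sits loosely on its sprung seal on the steel flange. Tighten its four brass T nuts clockwise in cross order (any nut first, next the one diagonally opposite it, then the other two), each about half a turn: until it suddenly goes firm, then about twenty degrees more and no further, so that the cover seats evenly and nothing is over-tightened. Let go, and leave the copper ring, the spanner and the steel disc beside it where they lie.

Things in the scene. Friction and masses are not known exactly. Their poses are not given: they have to be found in the camera images.
- flange: Steel test flange, fixed to the bench: grey base 210 x 210 mm, a round stub, a square top 200 x 200 mm whose face is 76 mm up, with hard seats to 80 mm under the four nuts and a yellow lug 14 mm high at each side of the cover. Origin on the bench under its centre; x and y along its sides, z up.
- cover: Blue steel cover plate, 170 x 170 x 10 mm, 2 kg, origin at the centre of its underside, z up. Starts sprung 2 mm above the hard seats, its top 92 mm above the bench; home, its top is 90 mm up. In its middle a steel boss 36 mm across, 20 mm high. Do not lean on it.
- nut0: Brass T nut on an upright stud at the flange's +x +y corner, 60 mm from its middle along each; nut2 is diagonally opposite. Origin at its foot on the stud's axis, x along its grip bar, z up. Foot 26 mm across, bar from 14 to 44 mm above the origin. Turns clockwise from above; sinks 1.3 mm per rad while light.
- grip0 (a point): Centre of the grip bar of nut0: bar 52 mm long (x), 10 mm thick (y), 30 mm high. It turns lightly (under 0.15 N m) for 2.0 to 3.0 rad, different each time, until the cover is home; then suddenly takes 0.5 N m. From there 0.35 rad more is right; under 0.17 is too loose, over 0.65 too tight. It stays where it is left.
- nut1: Brass T nut on an upright stud at the flange's -x +y corner, 60 mm from its middle along each; nut3 is diagonally opposite. Origin at its foot on the stud's axis, x along its grip bar, z up. Foot 26 mm across, bar from 14 to 44 mm above the origin. Turns clockwise from above; sinks 1.3 mm per rad while light.
- grip1 (a point): Centre of the grip bar of nut1: bar 52 mm long (x), 10 mm thick (y), 30 mm high. It turns lightly (under 0.15 N m) for 2.0 to 3.0 rad, different each time, until the cover is home; then suddenly takes 0.5 N m. From there 0.35 rad more is right; under 0.17 is too loose, over 0.65 too tight. It stays where it is left.
- nut2: Brass T nut on an upright stud at the flange's -x -y corner, 60 mm from its middle along each; nut0 is diagonally opposite. Origin at its foot on the stud's axis, x along its grip bar, z up. Foot 26 mm across, bar from 14 to 44 mm above the origin. Turns clockwise from above; sinks 1.3 mm per rad while light.
- grip2 (a point): Centre of the grip bar of nut2: bar 52 mm long (x), 10 mm thick (y), 30 mm high. It turns lightly (under 0.15 N m) for 2.0 to 3.0 rad, different each time, until the cover is home; then suddenly takes 0.5 N m. From there 0.35 rad more is right; under 0.17 is too loose, over 0.65 too tight. It stays where it is left.
- nut3: Brass T nut on an upright stud at the flange's +x -y corner, 60 mm from its middle along each; nut1 is diagonally opposite. Origin at its foot on the stud's axis, x along its grip bar, z up. Foot 26 mm across, bar from 14 to 44 mm above the origin. Turns clockwise from above; sinks 1.3 mm per rad while light.
- grip3 (a point): Centre of the grip bar of nut3: bar 52 mm long (x), 10 mm thick (y), 30 mm high. It turns lightly (under 0.15 N m) for 2.0 to 3.0 rad, different each time, until the cover is home; then suddenly takes 0.5 N m. From there 0.35 rad more is right; under 0.17 is too loose, over 0.65 too tight. It stays where it is left.
- spare_ring: Copper seal ring lying flat, 68 mm across; not part of the job.
- spanner: Steel spanner, 170 mm long, lying flat; not part of the job.
- slug: Steel disc, 48 mm across, 12 mm high; not part of the job.
Mind the look-alikes: they are no part of the job. Of the things shaped like the cover, the blue one is meant.

How it is judged:
By the outcome, as a careful person would: the job done as asked, in the order asked, and still so for the second after the job is handed in, with the robot touching nothing.
It also fails if it takes over 72 s, if anything falls off the work surface, if the arm or the gripper's body presses on something with over 40 N, if the wrist force passes 120 N, or if a joint passes its speed limit or range.

## Robot

A 7-joint arm with a two-finger parallel gripper is mounted at the origin on the work surface. World frame = base frame: x ahead of the robot, y to its left, z up, the work surface at z = 0. Lengths are in m, angles in rad, forces in N, time in s.
With the tool pointing down it reaches from about 0.4 to 0.875 m from the base axis. Payload 19.3 kg.
Tool frame: the origin (TCP) lies at the very end of the fingers, on their centre line; the grasp point (between the pads) lies 19 mm behind it; z points along the fingers, y is the line along which they close (so a half turn about z gives the same grasp; the last joint's range is limited). The gripper opens to 85 mm and grips with 20 to 120 N. Pads are 22 mm wide; open, the fingers measure 114 mm over their backs; the gripper's body (76 mm by 85 mm) begins 54 mm behind the grasp point. The pads swing forward as they close: fully open they stand 13 mm farther back than shut.
Start: joints at [1.243, 0.521, -0.036, 1.599, 0.021, 1.021, -0.113], TCP at [0.159, -0.604, 0.192] pointing down, gripper open.
Joint ranges: [-2.91, 2.91], [-0.3, 2.13], [-1.5, 1.42], [0.17, 2.43], [-1.26, 4.41], [0.16, 1.93], [-2.52, 2.52]. Speed limits (rad/s): [1.89, 1.89, 2.39, 2.39, 3.01, 3.01, 3.01].

## Interface

Orientations are given as [roll, pitch, yaw] about the fixed x, y, z axes, in that order (R = Rz(yaw) Ry(pitch) Rx(roll)).
In Python, from workcell import bot gives the robot as it stands. The module is installed in compiled form; this text tells all that it offers.
- The arm moves only by the tool apply_moves, never from a script. Its arguments are lists of equal length, an entry for each row: "claw": the finger opening in m, from 0 to 0.0854; "xyz": the shift along the tool's x, y, z in m, a list of three; "twist": the turn, a rotation vector about the tool's x, y, z in rad, a list of three. A call has 1 to 20 rows; each row shifts and turns the commanded pose from where the row before left it, along the tool's axes as they then stand; what a row does not reach is not made up. A row lasts 1/10 s, in which the tool goes at most 50 mm and 8.59 degrees, less where a joint would pass 70% of its speed; a pose out of reach is approached as far as the arm can. A call with a gripper value outside its range is refused whole. The fingers move at their own pace and stop on an object; "force" is the grip in N (left out, the last holds). Time passes only in rows, so rows that do not move let the fingers close. It gives the time, the measured TCP pose, the force, the opening and the grip force at its end, in the units of the state.
- bot.observe(): the state, without advancing time (a new reading comes with each control period).
- bot.grab_frame(name): name is "scene" or "side" or "wrist"; returns a dict with "img" (384x512x3 uint8, red, green, blue), "vfov" (degrees; the focal length in pixels is half the picture's height over the tangent of half this angle, whatever the lens; pixels are square), "cx", "cy" (the principal point, pixels), "distortion" ([k1, k2, p1, p2, k3] as OpenCV has them; the pictures are not rectified), "view" (4x4, takes a point from world to camera coordinates). Camera axes: x right, y up, looking along -z (the intrinsics and any distortion apply to the point x, -y, -z); pixel columns grow to the right and rows downward; lengths in m; the calibration is good to about 2 mm. A picture is of the moment at which its call begins. There is no depth.
- bot.job_done(): hands the job in; it is judged then, once.
Trained networks look in the newest picture that a camera, given by its name, has taken for a name from the list of things; names that differ only in an ending like _2 or _b are one class to them, and where a whole thing is asked for, a point or a joint stands for the part that bears it (a point fixed in the world has none). Each returns a list of dicts, best first, with "score" (0 to 1); they miss things now and then, are a little off and sometimes report something else, mostly with a low value. They report only what shows in the picture. A call takes as long as a camera call. They do not tell look-alikes from the thing itself.
- bot.find_in(camera, query): "position" ([x, y, z] in m, in world coordinates, good to about 4 mm: the middle of the surface that is visible of it).
The state is a dict: "clock": time; "qpos": joint angles; "qd": joint speeds; "joint_efforts": joint torques, N m; "position": TCP position; "tool_rot": TCP orientation; "force": force on the tool from outside, world axes, zero at the start; "moment": the same for the moment, N m; "grip_width": finger opening in m; "finger_force": force on a finger pad.
Only numpy, scipy, OpenCV 4.12 (cv2) and the standard library are available. Lean on these libraries where they do the work, as an engineer would, in place of code of your own. Each camera call takes 0.05 s, during which the arm holds its last target. There are 200 camera calls.

## Working session

There is one attempt and no reset: what is moved stays moved. The work goes in short steps, Python scripts to look and compute and a tool call to move; the robot and the scene stay as the last step left them, time stands still between calls to the robot, and variables do not carry over. Pictures are saved under pics/ and viewed, at most 10 in all, crops included, and the job is handed in when it is done.

Besides the shell and the picture viewer there is one more tool, called after "Call:" by a JSON object that holds its "fn" and its "kwargs". apply_moves: Moves the arm, as the interface text tells. Its arguments: {"type":"object","properties":{"claw":{"type":"array"},"xyz":{"type":"array"},"twist":{"type":"array"},"force":{"type":"number"}},"required":["claw","xyz","twist"]}

```bash
mkdir -p pics; cat > h.py <<'E'
from workcell import bot
import numpy as np, cv2
def snap(n,f):
    d=bot.grab_frame(n); cv2.imwrite(f'pics/{f}.png',d['img'][:,:,::-1]); return d
def K(d):
    h=d['img'].shape[0]; f=h/2/np.tan(np.radians(d['vfov'])/2)
    return np.array([[f,0,d['cx']],[0,f,d['cy']],[0,0,1]])
def proj(d,P):
    P=np.atleast_2d(P); c=(d['view']@np.c_[P,np.ones(len(P))].T).T[:,:3]*[1,-1,-1]
    return cv2.projectPoints(c,np.zeros(3),np.zeros(3),K(d),np.array(d['distortion'],float))[0][:,0]
def unproj(d,uv,z):
    p=cv2.undistortPoints(np.array(uv,float).reshape(-1,1,2),K(d),np.array(d['distortion'],float))[:,0]
    V=np.linalg.inv(d['view']); r=np.c_[p[:,0],-p[:,1],-np.ones(len(p))]@V[:3,:3].T; o=V[:3,3]
    return o+r*((z-o[2])/r[:,2])[:,None]
E
python3 - <<'E'
from h import *
import pickle
s=bot.observe(); print({k:np.round(v,3) for k,v in s.items()})
a=snap('scene','scene0'); b=snap('side','side0')
pickle.dump((a,b),open('f.pkl','wb'))
cv2.imwrite('pics/both.png',cv2.resize(np.vstack([a['img'],b['img']])[:,:,::-1],None,fx=.78,fy=.78))
for c in('scene','side'):
    for q in('cover','flange','nut0','grip0','slug','spanner'):
        print(c,q,[(np.round(r['position'],3),round(r['score'],2)) for r in bot.find_in(c,q)][:6])
E
```

```text
{'clock': np.float64(0.0), 'qpos': array([ 1.243,  0.522, -0.036,  1.6  ,  0.021,  1.021, -0.113]), 'qd': array([-0.   , -0.002, -0.001,  0.001,  0.   , -0.001,  0.002]), 'joint_efforts': array([ 0.0000e+00, -9.2710e+01,  1.9800e+00, -3.6992e+01,  1.8000e-02,
        8.0000e-03,  0.0000e+00]), 'position': array([ 0.159, -0.604,  0.192]), 'tool_rot': array([-3.14 ,  0.   ,  0.258]), 'force': array([-0.045, -0.103,  0.561]), 'moment': array([-0.027,  0.028, -0.022]), 'finger_force': np.float64(0.0), 'grip_width': np.float64(0.085)}
scene cover [(array([ 0.54 , -0.044,  0.087]), 0.89), (array([0.443, 0.241, 0.008]), 0.84), (array([ 0.334, -0.306,  0.01 ]), 0.75)]
scene flange [(array([0.609, 0.003, 0.076]), 0.88), (array([0.601, 0.012, 0.126]), 0.15)]
scene nut0 [(array([0.597, 0.012, 0.126]), 0.73), (array([0.484, 0.016, 0.134]), 0.63), (array([ 0.602, -0.107,  0.131]), 0.54), (array([ 0.48 , -0.102,  0.13 ]), 0.48)]
scene grip0 [(array([0.597, 0.011, 0.127]), 0.63), (array([0.479, 0.017, 0.129]), 0.5), (array([ 0.598, -0.104,  0.129]), 0.48), (array([ 0.478, -0.104,  0.136]), 0.44)]
scene slug [(array([0.604, 0.137, 0.013]), 0.62)]
scene spanner [(array([ 0.575, -0.224,  0.005]), 0.84), (array([ 0.476, -0.105,  0.132]), 0.3)]
side cover [(array([0.424, 0.247, 0.006]), 0.95), (array([ 0.32 , -0.293,  0.006]), 0.73), (array([ 0.531, -0.046,  0.094]), 0.56)]
side flange [(array([0.485, 0.016, 0.072]), 0.93)]
side nut0 [(array([0.59 , 0.014, 0.122]), 0.59), (array([0.47 , 0.017, 0.121]), 0.53), (array([ 0.465, -0.099,  0.124]), 0.49), (array([ 0.59 , -0.102,  0.122]), 0.48)]
side grip0 [(array([ 0.468, -0.102,  0.119]), 0.68), (array([0.587, 0.015, 0.119]), 0.6), (array([0.47 , 0.02 , 0.118]), 0.6), (array([ 0.589, -0.105,  0.122]), 0.57)]
side slug [(array([0.59 , 0.144, 0.01 ]), 0.69), (array([ 0.53 , -0.045,  0.095]), 0.25)]
side spanner []
```

View pics/both.png

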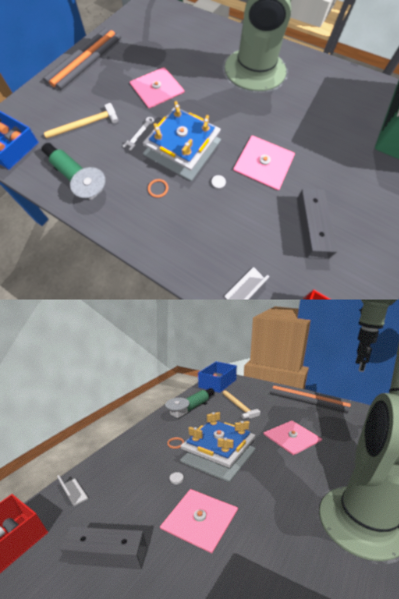

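Call:
{"fn": "apply_moves", "kwargs": {"claw": [0.04,0.04,0.04,0.04,0.04,0.04,0.04,0.04,0.04,0.04,0.04,0.04,0.04,0.04,0.04,0.04,0.04,0.04,0.04,0.04], "xyz": [[0.025,-0.022,-0.008],[0.025,-0.022,-0.008],[0.025,-0.022,-0.008],[0.025,-0.022,-0.008],[0.025,-0.022,-0.008],[0.025,-0.022,-0.008],[0.025,-0.022,-0.008],[0.025,-0.022,-0.008],[0.025,-0.022,-0.008],[0.025,-0.022,-0.008],[0.025,-0.022,-0.008],[0.025,-0.022,-0.008],[0.025,-0.022,-0.008],[0.025,-0.022,-0.008],[0.025,-0.022,-0.008],[0.025,-0.022,-0.008],[0.025,-0.022,-0.008],[0.025,-0.022,-0.008],[0.025,-0.022,-0.008],[0.0,0.0,0.0]], "twist": [[0,0,0],[0,0,0],[0,0,0],[0,0,0],[0,0,0],[0,0,0],[0,0,0],[0,0,0],[0,0,0],[0,0,0],[0,0,0],[0,0,0],[0,0,0],[0,0,0],[0,0,0],[0,0,0],[0,0,0],[0,0,0],[0,0,0],[0,0,0]]}}

```text
clock: 2.7
position: [0.514, -0.075, 0.3449]
tool_rot: [-3.141, -0.002, 0.263]
force: [-1.0, -0.6, -1.0]
grip_width: 0.0396
finger_force: 0.0
```

```bash
python3 - <<'E'
from h import *
import pickle
s=bot.observe(); print({k:np.round(s[k],3) for k in('clock','position','tool_rot','qpos','moment')})
d=snap('wrist','w0'); pickle.dump(d,open('w.pkl','wb'))
for q in('nut0','grip0','cover'):
    print(q,[(np.round(r['position'],4),round(r['score'],2)) for r in bot.find_in('wrist',q)][:6])
E
```

```text
{'clock': np.float64(2.7), 'position': array([ 0.514, -0.075,  0.345]), 'tool_rot': array([-3.141e+00, -2.000e-03,  2.630e-01]), 'qpos': array([ 0.339,  0.236, -0.381,  1.642,  0.089,  1.279, -1.366]), 'moment': array([-0.074,  0.038, -0.045])}
nut0 [(array([ 0.4715, -0.1056,  0.1374]), 0.88), (array([0.5932, 0.0066, 0.137 ]), 0.86), (array([ 0.5887, -0.1086,  0.1378]), 0.81), (array([0.4796, 0.0099, 0.132 ]), 0.64)]
grip0 [(array([0.5969, 0.0028, 0.1338]), 0.89), (array([0.4794, 0.0074, 0.135 ]), 0.88), (array([ 0.593 , -0.1058,  0.1379]), 0.84), (array([ 0.4801, -0.1063,  0.1426]), 0.75)]
cover [(array([ 0.3842, -0.3065,  0.0098]), 0.96), (array([0.4417, 0.2373, 0.006 ]), 0.95), (array([ 0.5358, -0.0484,  0.0899]), 0.68)]
```

View pics/w0.png

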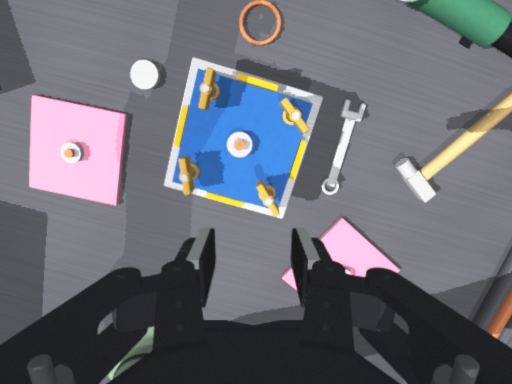

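```bash
cat > fit.py <<'E'
from h import *
import pickle
from scipy.optimize import minimize
d=pickle.load(open('w.pkl','rb')); S=4
hsv=cv2.cvtColor(d['img'],cv2.COLOR_RGB2HSV)
def hull(P):
    return cv2.convexHull(((proj(d,P)+.5)*S).astype(np.float32)).astype(np.int32)
t=np.linspace(0,2*np.pi,24,endpoint=False)
def pts(c,a):
    u=np.array([np.cos(a),np.sin(a)]);v=np.array([-u[1],u[0]])
    bar=[[*(c+sx*.026*u+sy*.005*v),z] for sx in(-1,1) for sy in(-1,1) for z in(.106,.136)]
    foot=[[c[0]+.013*np.cos(k),c[1]+.013*np.sin(k),z] for k in t for z in(.092,.106)]
    return bar,foot
img=cv2.resize(d['img'],None,fx=S,fy=S,interpolation=cv2.INTER_CUBIC)
h=cv2.cvtColor(img,cv2.COLOR_RGB2HSV)
M=((h[...,0]>10)&(h[...,0]<27)&(h[...,1]>110)&(h[...,2]>60)).astype(np.uint8)
est=np.array([[.594,.010],[.477,.012],[.473,-.105],[.594,-.107]])
def err(c,a,draw=None):
    m=np.zeros(M.shape,np.uint8)
    for P in pts(np.array(c),a): cv2.fillConvexPoly(m,hull(np.array(P)),1)
    p=(proj(d,[[*c,.115]])[0]*S).astype(int); r=28*S
    sl=np.s_[max(p[1]-r,0):p[1]+r,max(p[0]-r,0):p[0]+r]
    if draw is not None: draw[cv2.morphologyEx(m,cv2.MORPH_GRADIENT,np.ones((3,3)))>0]=(255,0,255)
    return 1-(m[sl]&M[sl]).sum()/max((m[sl]|M[sl]).sum(),1)
out=img.copy(); C=[]
for c0 in est:
    a0=min(np.arange(0,np.pi,.08),key=lambda a:err(c0,a))
    r=minimize(lambda x:err(x[:2]/100,x[2]),[*c0*100,a0],method='Nelder-Mead',options=dict(initial_simplex=[[*c0*100,a0],[c0[0]*100+.6,c0[1]*100,a0],[c0[0]*100,c0[1]*100+.6,a0],[*c0*100,a0+.2]]))
    x=r.x; C.append(x[:2]/100); err(x[:2]/100,x[2],out); print(np.round(x[:2]/100,4),round(x[2]%np.pi,3),round(r.fun,3))
C=np.array(C); m=C.mean(0); print('mid',m,'sides',np.linalg.norm(C-np.roll(C,1,0),axis=1))
e=(C[0]-C[2]); f=(C[1]-C[3]); print('yaw',np.arctan2(e[1],e[0])-np.pi/4,np.arctan2(f[1],f[0])-3*np.pi/4)
cv2.imwrite('pics/fit.png',out[50*S:225*S,155*S:330*S,::-1][:600*2])
cv2.imwrite('pics/fit.png',cv2.resize(cv2.imread('pics/fit.png'),(590,590)))
E
python3 fit.py
```

```text
[0.596 0.01 ] 0.007 0.416
[0.4742 0.0121] 0.281 0.332
[ 0.4727 -0.1077] 0.749 0.426
[ 0.5929 -0.1102] 0.966 0.358
mid [ 0.53394472 -0.04896262] sides [0.12024689 0.12188822 0.11976563 0.1202017 ]
yaw -0.023496891235774586 -0.01485616544680246
```

View pics/fit.png

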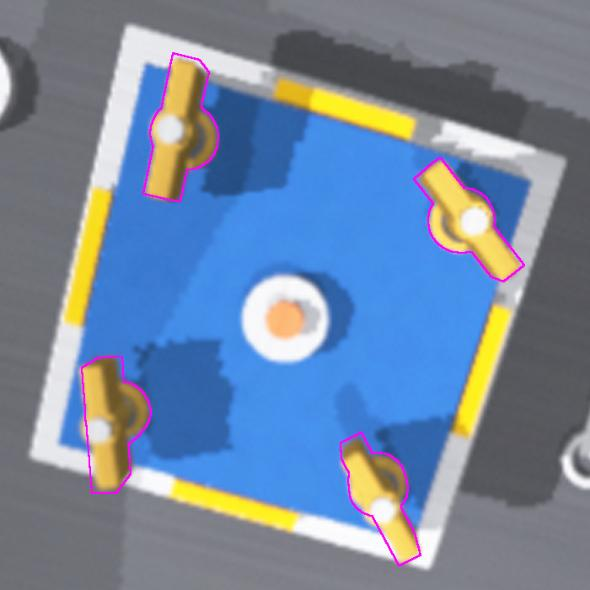

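Call:
{"fn": "apply_moves", "kwargs": {"claw": [0.04,0.04,0.04,0.04,0.04,0.04,0.04,0.04,0.04,0.04,0.04,0.04,0.04,0.04,0.04,0.04,0.04,0.04,0.04,0.04], "xyz": [[0.025,-0.0153,0.025],[0.025,-0.0153,0.025],[0.025,-0.0153,0.025],[0.025,-0.0153,0.025],[0,0,0.004],[0,0,0.004],[0,0,0.004],[0,0,0.004],[0,0,0.004],[0,0,0.004],[0,0,0.004],[0,0,0.004],[0,0,0.004],[0,0,0.004],[0,0,0.004],[0,0,0.004],[0,0,0.004],[0,0,0.004],[0,0,0.004],[0,0,0.004]], "twist": [[0,0,0],[0,0,0],[0,0,0],[0,0,0],[0,0,-0.149],[0,0,-0.149],[0,0,-0.149],[0,0,-0.149],[0,0,-0.149],[0,0,-0.149],[0,0,-0.149],[0,0,-0.149],[0,0,-0.149],[0,0,-0.149],[0,0,-0.149],[0,0,-0.149],[0,0,-0.149],[0,0,-0.149],[0,0,-0.149],[0,0,-0.149]]}}

```text
clock: 4.9
position: [0.5929, 0.0042, 0.1799]
tool_rot: [-3.141, 0.0, 2.646]
force: [0.1, 0.3, 0.8]
grip_width: 0.04
finger_force: 0.0
```

```bash
cat > o.py <<'E'
from h import *
s=bot.observe(); print({k:np.round(s[k],4 if k[0]=='p' else 3).tolist() for k in('clock','position','tool_rot','qpos','force','moment','grip_width','finger_force')})
E
python3 o.py
```

```text
{'clock': 4.9, 'position': [0.5929, 0.0042, 0.1799], 'tool_rot': [-3.141, 0.0, 2.646], 'qpos': [0.499, 0.631, -0.916, 1.669, 0.548, 1.12, 0.504], 'force': [0.054, 0.338, 0.835], 'moment': [-0.05, -0.013, 0.04], 'grip_width': 0.04, 'finger_force': 0.0}
```

Call:
{"fn": "apply_moves", "kwargs": {"claw": [0.04,0.04,0.04,0.04,0.04,0.04,0.04,0.0,0.0,0.0,0.0,0.0], "xyz": [[0.0009,0.0061,0.005],[0,0,0.005],[0,0,0.005],[0,0,0.005],[0,0,0.017],[0,0,0.017],[0,0,0.016],[0,0,0],[0,0,0],[0,0,0],[0,0,0],[0,0,0]], "twist": [[0,0,-0.1257],[0,0,-0.1257],[0,0,-0.1257],[0,0,-0.1257],[0,0,0],[0,0,0],[0,0,0],[0,0,0],[0,0,0],[0,0,0],[0,0,0],[0,0,0]], "force": 50}}

```text
clock: 6.1
position: [0.5955, 0.0114, 0.1107]
tool_rot: [-3.141, 0.001, -3.139]
force: [0.7, 0.5, 0.0]
grip_width: -0.0005
finger_force: 0.0
```

```bash
python3 o.py
```

```text
{'clock': 6.1, 'position': [0.5955, 0.0114, 0.1107], 'tool_rot': [-3.141, 0.001, -3.139], 'qpos': [0.511, 0.757, -0.973, 1.721, 0.71, 1.057, 0.868], 'force': [0.706, 0.46, 0.006], 'moment': [-0.035, -0.043, -0.03], 'grip_width': -0.0, 'finger_force': 0.0}
```

```bash
python3 - <<'E'
from h import *
a=snap('wrist','w1'); b=snap('side','s1'); c=snap('scene','c1')
print([(np.round(r['position'],4),round(r['score'],2)) for r in bot.find_in('side','nut0')])
p=proj(b,[[.534,-.049,.1]])[0].astype(int); q=proj(c,[[.534,-.049,.1]])[0].astype(int)
f=lambda i,p:cv2.resize(i['img'][max(p[1]-70,0):p[1]+70,p[0]-65:p[0]+65],(400,430),interpolation=cv2.INTER_CUBIC)
cv2.imwrite('pics/v1.png',np.hstack([f(b,p),f(c,q)])[:,:,::-1])
E
```

```text
[(array([0.4697, 0.0173, 0.119 ]), 0.83), (array([ 0.5872, -0.1018,  0.1214]), 0.78), (array([0.588 , 0.0173, 0.1231]), 0.63), (array([ 0.4667, -0.0988,  0.1217]), 0.56)]
```

View pics/v1.png

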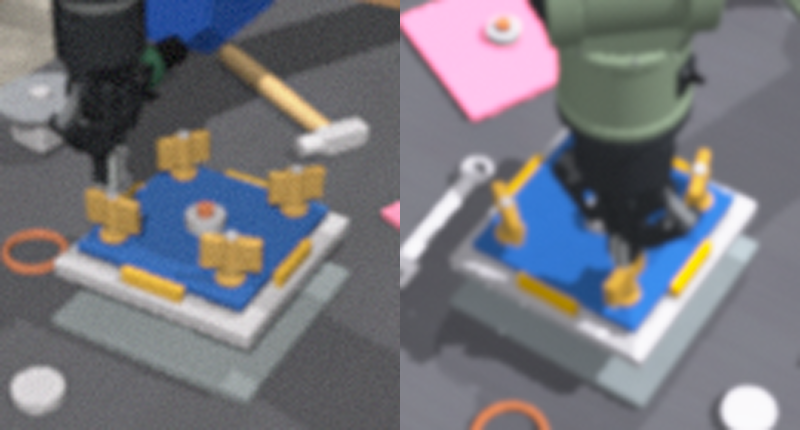

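View pics/w1.png

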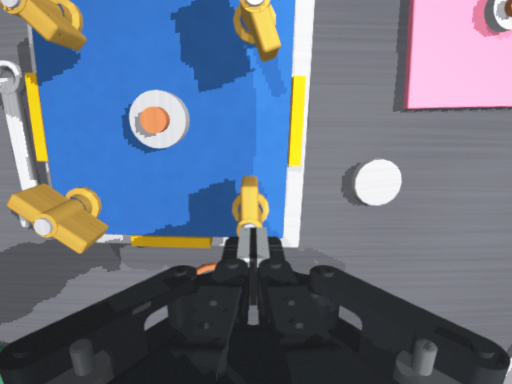

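```bash
python3 - <<'E'
from h import *
for n in('wrist','side','scene'):
    d=bot.grab_frame(n); P=np.array([[.595,.01,.121],[.475,.012,.121],[.473,-.108,.121],[.593,-.11,.121],[.5955,.0114,.1107],[.534,-.049,.1]])
    p=proj(d,P)
    if n!='wrist':
        c=p[5].astype(int); p=(p-[c[0]-65,c[1]-70])*[400/130,430/140]+([400,0] if n=='scene' else [0,0])
    V=np.linalg.inv(d['view']); print(n,np.round(V[:3,3],3),np.round(-V[:3,2],2),p[:5].round().tolist(),np.round(d['distortion'],3))
E
```

```text
wrist [0.53  0.011 0.292] [ 0.26  0.   -0.96] [[250.0, 221.0], [254.0, 7.0], [35.0, 9.0], [62.0, 217.0], [253.0, 216.0]] [-0.056  0.     0.     0.     0.   ]
side [0.139 0.658 0.662] [ 0.43 -0.67 -0.61] [[109.0, 211.0], [227.0, 253.0], [291.0, 186.0], [179.0, 151.0], [108.0, 221.0]] [-0.109  0.     0.     0.     0.   ]
scene [1.134 0.35  1.036] [-0.51 -0.29 -0.81] [[623.0, 279.0], [696.0, 184.0], [583.0, 129.0], [506.0, 218.0], [624.0, 287.0]] [0.018 0.    0.    0.    0.   ]
```

Call:
{"fn": "apply_moves", "kwargs": {"claw": [0.04,0.04,0.04,0.04,0.04,0.0,0.0,0.0,0.0,0.0], "xyz": [[0,0,-0.005],[0,0,0],[0,0,0],[0,0,0.009],[0,0,0.01],[0,0,0],[0,0,0],[0,0,0],[0,0,0],[0,0,0]], "twist": [[0,0,0],[0,0,0],[0,0,0],[0,0,0],[0,0,0],[0,0,0],[0,0,0],[0,0,0],[0,0,0],[0,0,0]], "force": 50}}

```text
clock: 7.45
position: [0.5951, 0.0105, 0.0961]
tool_rot: [-3.14, -0.001, -3.139]
force: [-0.8, -5.1, -2.7]
grip_width: 0.0065
finger_force: 48.7
```

```bash
python3 o.py;python3 - <<'E'
from h import *
a=bot.grab_frame('wrist'); b=bot.grab_frame('scene'); p=proj(b,[[.5955,.0114,.13]])[0].astype(int)
f=lambda i,p:cv2.resize(i['img'][max(p[1]-50,0):p[1]+50,p[0]-50:p[0]+50],(400,400),interpolation=cv2.INTER_CUBIC)
cv2.imwrite('pics/v2.png',np.hstack([f(b,p),f(a,[253,225])])[:,:,::-1])
E
```

```text
{'clock': 7.45, 'position': [0.5951, 0.0105, 0.0961], 'tool_rot': [-3.14, -0.001, -3.139], 'qpos': [0.504, 0.774, -0.959, 1.731, 0.728, 1.036, 0.855], 'force': [-0.825, -5.064, -2.739], 'moment': [-1.153, 0.201, 0.056], 'grip_width': 0.007, 'finger_force': 48.738}
```

View pics/v2.png

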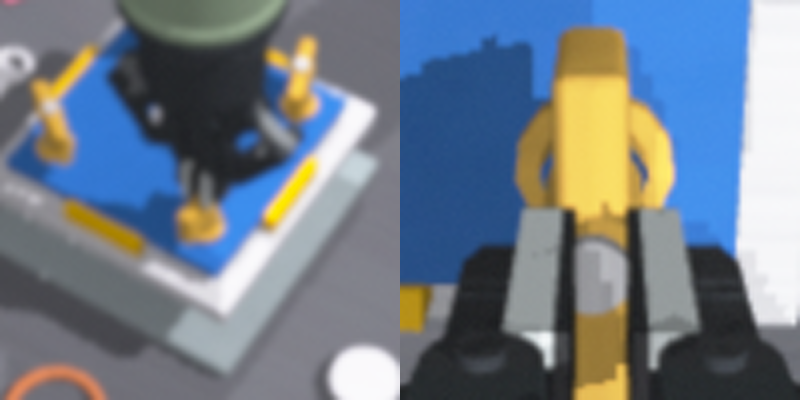

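Call:
{"fn": "apply_moves", "kwargs": {"claw": [0.03,0.03,0.03,0.0,0.0,0.0,0.0,0.0,0.0,0.0,0.0,0.0,0.0,0.0,0.0,0.0,0.0,0.0,0.0,0.0], "xyz": [[0,0,0],[0,-0.001,0.002],[0,0,0.006],[0,0,0],[0,0,0],[0,0,0],[0,0,0],[0,0,0.0002],[0,0,0.0002],[0,0,0.0002],[0,0,0.0002],[0,0,0.0002],[0,0,0.0002],[0,0,0.0002],[0,0,0.0002],[0,0,0.0002],[0,0,0.0002],[0,0,0.0002],[0,0,0.0002],[0,0,0]], "twist": [[0,0,0],[0,0,0],[0,0,0],[0,0,0],[0,0,0],[0,0,0],[0,0,0],[0,0,0.149],[0,0,0.149],[0,0,0.149],[0,0,0.149],[0,0,0.149],[0,0,0.149],[0,0,0.149],[0,0,0.149],[0,0,0.149],[0,0,0.149],[0,0,0.149],[0,0,0.149],[0,0,0]], "force": 70}}

```text
clock: 9.55
position: [0.5942, 0.0087, 0.0857]
tool_rot: [-3.14, 0.003, 1.35]
force: [-6.7, -10.6, 2.9]
grip_width: 0.0077
finger_force: 70.4
```

```bash
python3 o.py
```

```text
{'clock': 9.55, 'position': [0.5942, 0.0087, 0.0857], 'tool_rot': [-3.14, 0.003, 1.35], 'qpos': [0.251, 0.653, -0.535, 1.752, 0.426, 0.856, -0.699], 'force': [-6.651, -10.568, 2.89], 'moment': [-2.438, 1.527, -0.022], 'grip_width': 0.008, 'finger_force': 70.411}
```

Call:
{"fn": "apply_moves", "kwargs": {"claw": [0,0], "xyz": [[0,0,0.0002],[0,0,0.0002]], "twist": [[0,0,0.125],[0,0,0.125]]}}

```text
clock: 9.75
position: [0.5941, 0.0087, 0.0854]
tool_rot: [-3.14, 0.003, 1.101]
force: [-11.8, -9.4, 9.8]
grip_width: 0.0078
finger_force: 71.3
```

```bash
python3 o.py
```

```text
{'clock': 9.75, 'position': [0.5941, 0.0087, 0.0854], 'tool_rot': [-3.14, 0.003, 1.101], 'qpos': [0.211, 0.642, -0.474, 1.755, 0.378, 0.839, -0.909], 'force': [-11.788, -9.374, 9.775], 'moment': [-2.352, 2.453, 0.082], 'grip_width': 0.008, 'finger_force': 71.29}
```

Call:
{"fn": "apply_moves", "kwargs": {"claw": [0,0], "xyz": [[0,0,0],[0,0,0.0001]], "twist": [[0,0,0.1],[0,0,0.1]]}}

```text
clock: 9.95
position: [0.5939, 0.0088, 0.0854]
tool_rot: [-3.141, 0.003, 0.902]
force: [-11.2, -9.8, 10.8]
grip_width: 0.0077
finger_force: 71.3
```

```bash
python3 o.py
```

```text
{'clock': 9.95, 'position': [0.5939, 0.0088, 0.0854], 'tool_rot': [-3.141, 0.003, 0.902], 'qpos': [0.177, 0.633, -0.423, 1.757, 0.339, 0.827, -1.076], 'force': [-11.218, -9.766, 10.838], 'moment': [-2.317, 2.637, 0.121], 'grip_width': 0.008, 'finger_force': 71.339}
```

Call:
{"fn": "apply_moves", "kwargs": {"claw": [0,0], "xyz": [[0,0,0],[0,0,0.0001]], "twist": [[0,0,0.1],[0,0,0.1]]}}

```text
clock: 10.15
position: [0.5937, 0.0089, 0.0853]
tool_rot: [-3.141, 0.004, 0.702]
force: [-12.6, -9.6, 10.4]
grip_width: 0.0076
finger_force: 71.8
```

```bash
python3 o.py
```

```text
{'clock': 10.15, 'position': [0.5937, 0.0089, 0.0853], 'tool_rot': [-3.141, 0.004, 0.702], 'qpos': [0.142, 0.626, -0.372, 1.759, 0.299, 0.816, -1.242], 'force': [-12.632, -9.643, 10.373], 'moment': [-2.276, 2.859, 0.611], 'grip_width': 0.008, 'finger_force': 71.771}
```

Call:
{"fn": "apply_moves", "kwargs": {"claw": [0,0,0.04,0.04,0.04,0.04,0.04,0.04,0.04,0.04,0.04,0.04,0.04,0.04,0.04,0.04,0.04,0.04,0.04,0.04], "xyz": [[0,0,0],[0,0,0],[0,0,0],[0,0,0],[0,0,0],[0,0,-0.04],[0,0,-0.045],[-0.0403,0.0132,0],[-0.0403,0.0132,0],[-0.0403,0.0132,0],[-0.0403,0.0132,0],[0,0,0],[0,0,0],[0,0,0],[0,0,0],[0,0,0],[0,0,0],[0,0,0],[0,0,0],[0,0,0]], "twist": [[0,0,0.125],[0,0,0.125],[0,0,0],[0,0,0],[0,0,0],[0,0,0],[0,0,0],[0,0,0],[0,0,0],[0,0,0],[0,0,0],[0,0,-0.149],[0,0,-0.149],[0,0,-0.149],[0,0,-0.149],[0,0,-0.149],[0,0,-0.149],[0,0,-0.149],[0,0,-0.149],[0,0,-0.149]]}}

```text
clock: 12.15
position: [0.4742, -0.1079, 0.1704]
tool_rot: [3.141, -0.0, 1.805]
force: [0.1, 0.4, 0.8]
grip_width: 0.0399
finger_force: 0.0
```

```bash
python3 o.py
```

```text
{'clock': 12.15, 'position': [0.4742, -0.1079, 0.1704], 'tool_rot': [3.141, -0.0, 1.805], 'qpos': [0.605, 0.388, -0.639, 1.956, 0.294, 0.889, 0.048], 'force': [0.084, 0.447, 0.765], 'moment': [-0.064, 0.02, 0.025], 'grip_width': 0.04, 'finger_force': 0.0}
```

Call:
{"fn": "apply_moves", "kwargs": {"claw": [0.04,0.04,0.04,0.04,0.04,0.04,0.04,0.04,0.04,0.04,0.04,0.04,0.04,0.04,0.04,0.04,0.04,0.0,0.0,0.0], "xyz": [[0,-0.0015,0],[0,0,0],[0,0,0],[0,0,0],[0,0,0],[0,0,0],[0,0,0],[0,0,0],[0,0,0],[0,0,0],[0,0,0],[0,0,0],[0,0,0],[0,0,0],[0,0,0.03],[0,0,0.03],[0,0,0.022],[0,0,0],[0,0,0],[0,0,0]], "twist": [[0,0,-0.149],[0,0,-0.149],[0,0,-0.149],[0,0,-0.149],[0,0,-0.149],[0,0,-0.149],[0,0,-0.149],[0,0,-0.149],[0,0,-0.149],[0,0,-0.149],[0,0,-0.149],[0,0,-0.149],[0,0,-0.149],[0,0,-0.149],[0,0,0],[0,0,0],[0,0,0],[0,0,0],[0,0,0],[0,0,0]]}}

```text
clock: 14.15
position: [0.4726, -0.1078, 0.0892]
tool_rot: [-3.142, 0.001, -2.399]
force: [-2.5, 5.6, -4.3]
grip_width: 0.0078
finger_force: 69.6
```

```bash
python3 o.py
```

```text
{'clock': 14.15, 'position': [0.4726, -0.1078, 0.0892], 'tool_rot': [-3.142, 0.001, -2.399], 'qpos': [0.848, 0.655, -1.024, 2.02, 0.733, 0.889, 1.73], 'force': [-2.516, 5.551, -4.293], 'moment': [1.009, 0.509, 0.058], 'grip_width': 0.008, 'finger_force': 69.597}
```

Call:
{"fn": "apply_moves", "kwargs": {"claw": [0,0,0,0,0,0,0,0,0,0,0,0,0,0], "xyz": [[0,0,0.0002],[0,0,0.0002],[0,0,0.0002],[0,0,0.0002],[0,0,0.0002],[0,0,0.0002],[0,0,0.0002],[0,0,0.0002],[0,0,0.0002],[0,0,0.0002],[0,0,0.0002],[0,0,0.0002],[0,0,0],[0,0,0]], "twist": [[0,0,0.149],[0,0,0.149],[0,0,0.149],[0,0,0.149],[0,0,0.149],[0,0,0.149],[0,0,0.149],[0,0,0.149],[0,0,0.149],[0,0,0.149],[0,0,0.149],[0,0,0.149],[0,0,0.1],[0,0,0.1]]}}

```text
clock: 15.55
position: [0.4718, -0.1091, 0.0868]
tool_rot: [-3.141, 0.001, 1.891]
force: [-6.6, -3.5, -1.1]
grip_width: 0.0075
finger_force: 70.1
```

```bash
python3 o.py
```

```text
{'clock': 15.55, 'position': [0.4718, -0.1091, 0.0868], 'tool_rot': [-3.141, 0.001, 1.891], 'qpos': [0.514, 0.502, -0.534, 2.037, 0.391, 0.702, 0.051], 'force': [-6.598, -3.473, -1.126], 'moment': [-1.073, 1.622, 0.116], 'grip_width': 0.008, 'finger_force': 70.084}
```

Light still. Step on.

Call:
{"fn": "apply_moves", "kwargs": {"claw": [0,0], "xyz": [[0,0,0.0002],[0,0,0.0001]], "twist": [[0,0,0.1],[0,0,0.1]]}}

```text
clock: 15.75
position: [0.4717, -0.1092, 0.0865]
tool_rot: [-3.141, 0.001, 1.691]
force: [-8.4, -4.6, 2.6]
grip_width: 0.0076
finger_force: 70.4
```

```bash
python3 o.py
```

```text
{'clock': 15.75, 'position': [0.4717, -0.1092, 0.0865], 'tool_rot': [-3.141, 0.001, 1.691], 'qpos': [0.475, 0.494, -0.482, 2.039, 0.355, 0.689, -0.115], 'force': [-8.401, -4.562, 2.551], 'moment': [-1.036, 1.977, 0.079], 'grip_width': 0.008, 'finger_force': 70.35}
```

Call:
{"fn": "apply_moves", "kwargs": {"claw": [0,0], "xyz": [[0,0,0.0001],[0,0,0.0001]], "twist": [[0,0,0.1],[0,0,0.1]]}}

```text
clock: 15.95
position: [0.4714, -0.1091, 0.0862]
tool_rot: [-3.14, 0.001, 1.491]
force: [-9.6, -4.4, 2.3]
grip_width: 0.0073
finger_force: 70.4
```

```bash
python3 o.py
```

```text
{'clock': 15.95, 'position': [0.4714, -0.1091, 0.0862], 'tool_rot': [-3.14, 0.001, 1.491], 'qpos': [0.436, 0.487, -0.43, 2.042, 0.318, 0.678, -0.28], 'force': [-9.574, -4.381, 2.255], 'moment': [-0.98, 2.196, 0.101], 'grip_width': 0.007, 'finger_force': 70.384}
```

Call:
{"fn": "apply_moves", "kwargs": {"claw": [0,0], "xyz": [[0,0,0.0001],[0,0,0.0001]], "twist": [[0,0,0.1],[0,0,0.1]]}}

```text
clock: 16.15
position: [0.4713, -0.109, 0.086]
tool_rot: [-3.14, 0.001, 1.291]
force: [-10.0, -3.3, 1.8]
grip_width: 0.0078
finger_force: 70.5
```

```bash
python3 o.py
```

```text
{'clock': 16.15, 'position': [0.4713, -0.109, 0.086], 'tool_rot': [-3.14, 0.001, 1.291], 'qpos': [0.396, 0.48, -0.378, 2.044, 0.28, 0.668, -0.445], 'force': [-9.968, -3.271, 1.804], 'moment': [-0.931, 2.431, 0.152], 'grip_width': 0.008, 'finger_force': 70.483}
```

Call:
{"fn": "apply_moves", "kwargs": {"claw": [0,0], "xyz": [[0,0,0.0001],[0,0,0.0001]], "twist": [[0,0,0.1],[0,0,0.1]]}}

```text
clock: 16.35
position: [0.4711, -0.1089, 0.0858]
tool_rot: [-3.14, 0.001, 1.091]
force: [-11.2, -3.7, 5.0]
grip_width: 0.0074
finger_force: 70.8
```

```bash
python3 o.py
```

```text
{'clock': 16.35, 'position': [0.4711, -0.1089, 0.0858], 'tool_rot': [-3.14, 0.001, 1.091], 'qpos': [0.356, 0.475, -0.326, 2.046, 0.242, 0.659, -0.609], 'force': [-11.247, -3.655, 5.039], 'moment': [-0.794, 2.735, 0.181], 'grip_width': 0.007, 'finger_force': 70.812}
```

Call:
{"fn": "apply_moves", "kwargs": {"claw": [0,0], "xyz": [[0,0,0.0001],[0,0,0.0001]], "twist": [[0,0,0.1],[0,0,0.1]]}}

```text
clock: 16.55
position: [0.4712, -0.1087, 0.0857]
tool_rot: [-3.14, 0.001, 0.892]
force: [-11.7, -2.9, 6.6]
grip_width: 0.0077
finger_force: 71.6
```

```bash
python3 o.py
```

```text
{'clock': 16.55, 'position': [0.4712, -0.1087, 0.0857], 'tool_rot': [-3.14, 0.001, 0.892], 'qpos': [0.316, 0.47, -0.274, 2.048, 0.204, 0.65, -0.772], 'force': [-11.665, -2.939, 6.647], 'moment': [-0.547, 2.797, 0.635], 'grip_width': 0.008, 'finger_force': 71.597}
```

Call:
{"fn": "apply_moves", "kwargs": {"claw": [0,0,0.04,0.04,0.04,0.04,0.04,0.04,0.04,0.04,0.04,0.04,0.04,0.04,0.04,0.04,0.04,0.04,0.04,0.04], "xyz": [[0,0,0],[0,0,0],[0,0,0],[0,0,0],[0,0,0],[0,0,-0.04],[0,0,-0.045],[0.0247,-0.0314,0],[0.0247,-0.0314,0],[0.0247,-0.0314,0],[0,0,0],[0,0,0],[0,0,0],[0,0,0],[0,0,0],[0,0,0],[0,0,0],[0,0,0],[0,0,0],[0,0,0]], "twist": [[0,0,0.125],[0,0,0.125],[0,0,0],[0,0,0],[0,0,0],[0,0,0],[0,0,0],[0,0,0],[0,0,0],[0,0,0],[0,0,-0.149],[0,0,-0.149],[0,0,-0.149],[0,0,-0.149],[0,0,-0.149],[0,0,-0.149],[0,0,-0.149],[0,0,-0.149],[0,0,-0.149],[0,0,-0.149]]}}

```text
clock: 18.55
position: [0.4753, 0.0115, 0.1702]
tool_rot: [3.141, 0.0, 2.143]
force: [-0.0, 0.0, -1.5]
grip_width: 0.0401
finger_force: 0.0
```

```bash
python3 o.py
```

```text
{'clock': 18.55, 'position': [0.4753, 0.0115, 0.1702], 'tool_rot': [3.141, 0.0, 2.143], 'qpos': [0.336, 0.364, -0.607, 1.984, 0.269, 0.871, 0.157], 'force': [-0.002, 0.022, -1.515], 'moment': [-0.011, -0.018, -0.006], 'grip_width': 0.04, 'finger_force': 0.0}
```

Call:
{"fn": "apply_moves", "kwargs": {"claw": [0.04,0.04,0.04,0.04,0.04,0.04,0.04,0.04,0.04,0.04,0.04,0.04,0.0,0.0,0.0], "xyz": [[0,-0.001,0],[0,0,0],[0,0,0],[0,0,0],[0,0,0],[0,0,0],[0,0,0],[0,0,0],[0,0,0],[0,0,0.03],[0,0,0.03],[0,0,0.022],[0,0,0],[0,0,0],[0,0,0]], "twist": [[0,0,-0.143],[0,0,-0.143],[0,0,-0.143],[0,0,-0.143],[0,0,-0.143],[0,0,-0.143],[0,0,-0.143],[0,0,-0.143],[0,0,-0.143],[0,0,0],[0,0,0],[0,0,0],[0,0,0],[0,0,0],[0,0,0]]}}

```text
clock: 20.05
position: [0.4745, 0.0114, 0.0888]
tool_rot: [3.141, 0.001, -2.86]
force: [-1.4, 4.5, -4.4]
grip_width: 0.0077
finger_force: 69.2
```

```bash
python3 o.py
```

```text
{'clock': 20.05, 'position': [0.4745, 0.0114, 0.0888], 'tool_rot': [3.141, 0.001, -2.86], 'qpos': [0.464, 0.553, -0.808, 2.051, 0.575, 0.772, 1.155], 'force': [-1.41, 4.526, -4.42], 'moment': [0.924, 0.34, 0.036], 'grip_width': 0.008, 'finger_force': 69.207}
```

Call:
{"fn": "apply_moves", "kwargs": {"claw": [0,0,0,0,0,0,0,0,0,0,0,0,0,0], "xyz": [[0,0,0.0002],[0,0,0.0002],[0,0,0.0002],[0,0,0.0002],[0,0,0.0002],[0,0,0.0002],[0,0,0.0002],[0,0,0.0002],[0,0,0.0002],[0,0,0.0002],[0,0,0.0002],[0,0,0.0002],[0,0,0],[0,0,0]], "twist": [[0,0,0.149],[0,0,0.149],[0,0,0.149],[0,0,0.149],[0,0,0.149],[0,0,0.149],[0,0,0.149],[0,0,0.149],[0,0,0.149],[0,0,0.149],[0,0,0.149],[0,0,0.149],[0,0,0.1],[0,0,0.1]]}}

```text
clock: 21.45
position: [0.4738, 0.0112, 0.0863]
tool_rot: [-3.142, -0.0, 1.431]
force: [-5.1, 1.8, 0.1]
grip_width: 0.0079
finger_force: 70.0
```

```bash
python3 o.py
```

```text
{'clock': 21.45, 'position': [0.4738, 0.0112, 0.0863], 'tool_rot': [-3.142, -0.0, 1.431], 'qpos': [0.083, 0.458, -0.297, 2.072, 0.217, 0.64, -0.5], 'force': [-5.082, 1.822, 0.056], 'moment': [0.313, 1.392, 0.133], 'grip_width': 0.008, 'finger_force': 69.966}
```

Call:
{"fn": "apply_moves", "kwargs": {"claw": [0,0], "xyz": [[0,0,0.0001],[0,0,0.0001]], "twist": [[0,0,0.1],[0,0,0.1]]}}

```text
clock: 21.65
position: [0.4738, 0.0112, 0.0862]
tool_rot: [-3.141, -0.0, 1.231]
force: [-6.1, 1.1, 4.0]
grip_width: 0.0075
finger_force: 71.1
```

```bash
python3 o.py
```

```text
{'clock': 21.65, 'position': [0.4738, 0.0112, 0.0862], 'tool_rot': [-3.141, -0.0, 1.231], 'qpos': [0.042, 0.454, -0.244, 2.074, 0.179, 0.633, -0.663], 'force': [-6.06, 1.079, 3.994], 'moment': [0.489, 1.604, 0.591], 'grip_width': 0.007, 'finger_force': 71.069}
```

Call:
{"fn": "apply_moves", "kwargs": {"claw": [0,0,0.04,0.04,0.04,0.04,0.04,0.04,0.04,0.04,0.04,0.04,0.04,0.04,0.04,0.04,0.04,0.04,0.04,0.04], "xyz": [[0,0,0],[0,0,0],[0,0,0],[0,0,0],[0,0,0],[0,0,-0.04],[0,0,-0.045],[-0.009,0.0415,0],[-0.009,0.0415,0],[-0.009,0.0415,0],[-0.009,0.0415,0],[0,0,0],[0,0,0],[0,0,0],[0,0,0],[0,0,0],[0,0,0],[0,0,0],[0,0,0],[0,0,0]], "twist": [[0,0,0.125],[0,0,0.125],[0,0,0],[0,0,0],[0,0,0],[0,0,0],[0,0,0],[0,0,0],[0,0,0],[0,0,0],[0,0,0],[0,0,-0.149],[0,0,-0.149],[0,0,-0.149],[0,0,-0.149],[0,0,-0.149],[0,0,-0.149],[0,0,-0.149],[0,0,-0.149],[0,0,-0.149]]}}

```text
clock: 23.65
position: [0.5926, -0.1112, 0.1705]
tool_rot: [3.141, 0.0, 2.333]
force: [0.7, 0.5, -0.8]
grip_width: 0.0404
finger_force: 0.0
```

```bash
python3 o.py
```

```text
{'clock': 23.65, 'position': [0.5926, -0.1112, 0.1705], 'tool_rot': [3.141, 0.0, 2.333], 'qpos': [0.413, 0.544, -0.473, 1.666, 0.284, 0.999, 0.606], 'force': [0.671, 0.528, -0.848], 'moment': [0.04, -0.003, 0.017], 'grip_width': 0.04, 'finger_force': 0.0}
```

Call:
{"fn": "apply_moves", "kwargs": {"claw": [0.04,0.04,0.04,0.04,0.04,0.04,0.04,0.04,0.04,0.04,0.04,0.04,0.04,0.04,0.04,0.04,0.0,0.0,0.0], "xyz": [[0,0,0],[0,0,0],[0,0,0],[0,0,0],[0,0,0],[0,0,0],[0,0,0],[0,0,0],[0,0,0],[0,0,0],[0,0,0],[0,0,0],[0,0,0],[0,0,0.03],[0,0,0.03],[0,0,0.022],[0,0,0],[0,0,0],[0,0,0]], "twist": [[0,0,-0.149],[0,0,-0.149],[0,0,-0.149],[0,0,-0.149],[0,0,-0.149],[0,0,-0.149],[0,0,-0.149],[0,0,-0.149],[0,0,-0.149],[0,0,-0.149],[0,0,-0.149],[0,0,-0.149],[0,0,0],[0,0,0],[0,0,0],[0,0,0],[0,0,0],[0,0,0],[0,0,0]]}}

```text
clock: 25.55
position: [0.5923, -0.1106, 0.0892]
tool_rot: [3.141, 0.0, -2.171]
force: [-4.4, 2.8, -3.4]
grip_width: 0.0074
finger_force: 69.5
```

```bash
python3 o.py
```

```text
{'clock': 25.55, 'position': [0.5923, -0.1106, 0.0892], 'tool_rot': [3.141, 0.0, -2.171], 'qpos': [0.632, 0.743, -0.832, 1.72, 0.647, 0.977, 2.094], 'force': [-4.439, 2.848, -3.366], 'moment': [0.567, 0.9, -0.047], 'grip_width': 0.007, 'finger_force': 69.534}
```

Call:
{"fn": "apply_moves", "kwargs": {"claw": [0,0,0,0,0,0,0,0,0,0,0,0,0,0], "xyz": [[0,0,0.0002],[0,0,0.0002],[0,0,0.0002],[0,0,0.0002],[0,0,0.0002],[0,0,0.0002],[0,0,0.0002],[0,0,0.0002],[0,0,0.0002],[0,0,0.0002],[0,0,0.0002],[0,0,0.0002],[0,0,0],[0,0,0]], "twist": [[0,0,0.149],[0,0,0.149],[0,0,0.149],[0,0,0.149],[0,0,0.149],[0,0,0.149],[0,0,0.149],[0,0,0.149],[0,0,0.149],[0,0,0.149],[0,0,0.149],[0,0,0.149],[0,0,0.1],[0,0,0.1]]}}

```text
clock: 26.95
position: [0.5916, -0.1112, 0.0867]
tool_rot: [-3.14, -0.0, 2.12]
force: [-6.3, -2.0, -3.5]
grip_width: 0.0078
finger_force: 69.5
```

```bash
python3 o.py
```

```text
{'clock': 26.95, 'position': [0.5916, -0.1112, 0.0867], 'tool_rot': [-3.14, -0.0, 2.12], 'qpos': [0.327, 0.631, -0.348, 1.739, 0.279, 0.822, 0.398], 'force': [-6.314, -1.974, -3.475], 'moment': [-0.58, 1.761, 0.046], 'grip_width': 0.008, 'finger_force': 69.51}
```

Call:
{"fn": "apply_moves", "kwargs": {"claw": [0,0], "xyz": [[0,0,0.0002],[0,0,0.0002]], "twist": [[0,0,0.1],[0,0,0.1]]}}

```text
clock: 27.15
position: [0.5916, -0.1112, 0.0863]
tool_rot: [-3.14, -0.0, 1.92]
force: [-8.2, -1.7, -2.1]
grip_width: 0.0076
finger_force: 69.9
```

```bash
python3 o.py
```

```text
{'clock': 27.15, 'position': [0.5916, -0.1112, 0.0863], 'tool_rot': [-3.14, -0.0, 1.92], 'qpos': [0.292, 0.626, -0.297, 1.741, 0.239, 0.812, 0.232], 'force': [-8.232, -1.745, -2.147], 'moment': [-0.512, 1.996, 0.152], 'grip_width': 0.008, 'finger_force': 69.906}
```

Call:
{"fn": "apply_moves", "kwargs": {"claw": [0,0], "xyz": [[0,0,0.0001],[0,0,0.0001]], "twist": [[0,0,0.1],[0,0,0.1]]}}

```text
clock: 27.35
position: [0.5915, -0.1112, 0.0861]
tool_rot: [-3.14, -0.0, 1.72]
force: [-8.5, -1.5, -1.4]
grip_width: 0.0073
finger_force: 69.8
```

```bash
python3 o.py
```

```text
{'clock': 27.35, 'position': [0.5915, -0.1112, 0.0861], 'tool_rot': [-3.14, -0.0, 1.72], 'qpos': [0.256, 0.621, -0.245, 1.743, 0.198, 0.803, 0.067], 'force': [-8.503, -1.48, -1.384], 'moment': [-0.425, 2.11, 0.114], 'grip_width': 0.007, 'finger_force': 69.818}
```

Call:
{"fn": "apply_moves", "kwargs": {"claw": [0,0], "xyz": [[0,0,0.0002],[0,0,0.0001]], "twist": [[0,0,0.1],[0,0,0.1]]}}

```text
clock: 27.55
position: [0.5914, -0.1111, 0.0859]
tool_rot: [-3.14, -0.0, 1.52]
force: [-9.7, -2.6, 0.7]
grip_width: 0.0069
finger_force: 70.1
```

```bash
python3 o.py
```

```text
{'clock': 27.55, 'position': [0.5914, -0.1111, 0.0859], 'tool_rot': [-3.14, -0.0, 1.52], 'qpos': [0.22, 0.618, -0.193, 1.745, 0.156, 0.795, -0.098], 'force': [-9.673, -2.644, 0.717], 'moment': [-0.404, 2.419, 0.139], 'grip_width': 0.007, 'finger_force': 70.113}
```

Call:
{"fn": "apply_moves", "kwargs": {"claw": [0,0], "xyz": [[0,0,0.0001],[0,0,0.0001]], "twist": [[0,0,0.1],[0,0,0.1]]}}

```text
clock: 27.75
position: [0.5914, -0.111, 0.0858]
tool_rot: [-3.14, 0.0, 1.32]
force: [-10.4, -1.1, 2.6]
grip_width: 0.0076
finger_force: 70.4
```

```bash
python3 o.py
```

```text
{'clock': 27.75, 'position': [0.5914, -0.111, 0.0858], 'tool_rot': [-3.14, 0.0, 1.32], 'qpos': [0.184, 0.615, -0.14, 1.748, 0.114, 0.788, -0.262], 'force': [-10.383, -1.058, 2.597], 'moment': [-0.298, 2.608, 0.14], 'grip_width': 0.008, 'finger_force': 70.445}
```

Call:
{"fn": "apply_moves", "kwargs": {"claw": [0,0], "xyz": [[0,0,0.0001],[0,0,0.0001]], "twist": [[0,0,0.1],[0,0,0.1]]}}

```text
clock: 27.95
position: [0.5914, -0.1109, 0.0857]
tool_rot: [-3.14, 0.0, 1.121]
force: [-11.7, -1.9, 4.5]
grip_width: 0.0077
finger_force: 71.1
```

```bash
python3 o.py
```

```text
{'clock': 27.95, 'position': [0.5914, -0.1109, 0.0857], 'tool_rot': [-3.14, 0.0, 1.121], 'qpos': [0.148, 0.614, -0.087, 1.75, 0.071, 0.783, -0.425], 'force': [-11.727, -1.937, 4.508], 'moment': [-0.292, 2.847, 0.613], 'grip_width': 0.008, 'finger_force': 71.093}
```

Call:
{"fn": "apply_moves", "kwargs": {"claw": [0,0,0.04,0.04,0.04,0.04,0.04,0.04,0.04,0.04,0.04,0.04,0.04,0.04,0.04,0.04,0.04], "xyz": [[0,0,0],[0,0,0],[0,0,0],[0,0,0],[0,0,0],[0,0,-0.04],[0,0,-0.04],[-0.0055,-0.0205,-0.04],[-0.0055,-0.0205,-0.04],[-0.0055,-0.0205,-0.04],[-0.0055,-0.0205,-0.04],[0,0,-0.02],[0,0,0],[0,0,0],[0,0,0],[0,0,0],[0,0,0]], "twist": [[0,0,0.125],[0,0,0.125],[0,0,0],[0,0,0],[0,0,0],[0,0,0],[0,0,0],[0,0,0],[0,0,0],[0,0,0],[0,0,0],[0,0,0.12],[0,0,0.12],[0,0,0.12],[0,0,0.12],[0,0,0.12],[0,0,0]]}}

```text
clock: 29.65
position: [0.5155, -0.0751, 0.3449]
tool_rot: [3.142, -0.001, 0.274]
force: [0.5, -0.1, -0.3]
grip_width: 0.0398
finger_force: 0.0
```

```bash
python3 o.py; python3 - <<'E'
import pickle
from h import *
pickle.dump(snap('wrist','w9'),open('w.pkl','wb'))
E
sed -i 's/\.106/.104/g;s/\.136/.134/g;s/\.092/.090/g' fit.py; python3 fit.py
```

```text
{'clock': 29.65, 'position': [0.5155, -0.0751, 0.3449], 'tool_rot': [3.142, -0.001, 0.274], 'qpos': [-0.015, 0.22, 0.057, 1.656, -0.013, 1.266, -1.252], 'force': [0.45, -0.095, -0.3], 'moment': [0.008, 0.0, -0.019], 'grip_width': 0.04, 'finger_force': 0.0}
[0.5959 0.01  ] 0.576 0.441
[0.4751 0.0125] 1.117 0.345
[ 0.4732 -0.1073] 0.677 0.436
[ 0.5929 -0.1109] 0.936 0.371
mid [ 0.5342718  -0.04892296] sides [0.12095926 0.120878   0.11986514 0.11972121]
yaw -0.022482065764999892 -0.023416401883233906
```

View pics/w9.png

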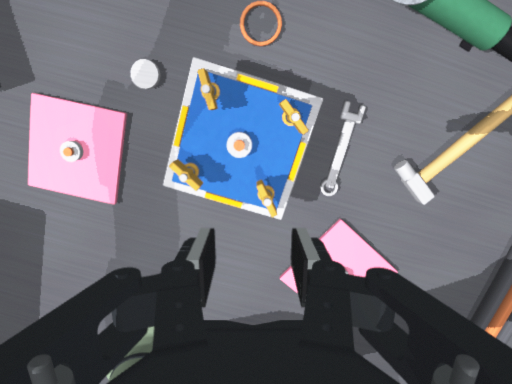

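```bash
python3 -c "
from workcell import bot
print(bot.job_done())"
```

```text
the job is handed in; nothing more can be done
None
```

I tightened the four nuts in cross order (nut0, nut2, nut1, nut3, assuming the flange axes follow the world axes), each until it went firm and then an estimated 0.22–0.45 rad more; then let go with the gripper clear. The last wrist picture shows the ring, spanner and disc where they were, and I handed the job in at about 30 s; it returned no verdict.

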